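# Move the snap-fit cover to the nut case

## Task

The snap-fit cover sits on the empty case, while the matching case with the nuts stands open. Squeeze the cover's two side tabs together to free it, lift it off without tearing at the catches, then fit it on the nut case (whose sliding rim may stand some millimetres higher), press it down gently against the springy seal and let go so that both tabs snap out and the cover stays latched fully home. Leave the jars, dish, spatula and loose nuts where they are.

Things in the scene. Friction and masses are not known exactly. Their poses are not given: they have to be found in the camera images.
- cover_grip (a point): The white cover: plate 114 x 46 mm, 4 mm thick, a fixed block 34 x 18 mm on its middle and an upright paddle (tab) above each long edge. This point: midway between the paddles at half their height, 12.5 mm over the plate's underside; x along the long side, y towards the left paddle, z up. Pinch both paddles along y from above; fingertips may reach down beside the case. 140 g
- cover_under (a point): Centre of the plate's underside; axes as cover_grip. Below it four round-ended guide pins, 22 mm long, enter the case's mouth with 1.5 mm play on each side, and on each tab a leg with an outward barb catches under a ledge inside the case. A barb is clear of its ledge when its tab is pressed by about 3 mm; pressed fully it has 2.5 mm to spare. The cover fits either way round.
- tab_left (a joint): Travel of the cover's left (+y) tab: 0 sprung out, 0.005 m fully pressed (hard stop). Its paddle is 30 mm long (x), 16 mm high (4.5 to 20.5 mm above the plate's underside); both measure 62 mm over their outer faces, 52 mm when fully pressed. Its spring takes 6 N at first, 11 N at the stop.
- tab_right (a joint): The same for the right (-y) tab: 0 sprung out, 0.005 m fully pressed.
- spare_case_mouth (a point): The empty grey case, fixed to the table, the cover latched on it. Lower shell 116 x 52 mm, 40 mm high; in it a rim sleeve 110 x 46 mm, here right down. This point: centre of the mouth at the sleeve's top, 56 mm above the table; x along the long side, z up. A springy seal pushes the latched cover up to 1.5 mm above the rim, where the barbs hold it; both tabs pressed in, it comes off freely.
- nut_case_mouth (a point): The matching grey case, open, two nuts inside, fixed to the table. Its rim sleeve telescopes: it stands 0 to 12 mm above this point, differently each time and not measured (find it by feel or look), and stays put under the forces allowed. This point: centre of the mouth, 56 mm above the table; x along the long side, z up. Mouth 105 x 41 mm inside, walls 2.5 mm.
- nut_case_floor (a point): Centre of the nut case's inner floor, 53 mm under the mouth point. The seal stands 3 mm above the sleeve's rim: 1.8 N at first, 7 N pressed flat, when the cover's underside meets the rim and the barbs are 1.5 mm below their ledges. Tabs let out there snap under and the cover latches, springing back to 1.5 mm above the rim. Let out higher than that, they stick and it does not latch.
- jar0_center (a point): bystander: glass jar with black lid, 68 mm across, 85 mm high; its centre
- jar1_center (a point): bystander: a second such jar; its centre
- dish: bystander: flat glass dish, 90 mm across, 16 mm high; origin under its centre
- spatula: bystander: wooden-handled modelling spatula, 170 mm long, lying flat along its x; origin under its middle
- nut0_center (a point): bystander: nut lying between the cases, 26 mm across; its centre
- nut1_center (a point): bystander: nut lying beyond the cases, 26 mm across; its centre
Mind the look-alikes: they are no part of the job. Leave any green or orange look-alike of the part that bears cover_grip alone.

How it is judged (in metres and radians):
On the way:
1. the cover has been freed and lifted at least 30 mm above its place on the empty case (z of cover_grip in the frame of spare_case_mouth above 0.044 m), for 0.1 s.
At the end, for the whole second after the job is handed in: The cover is latched on the nut case: centred on the mouth within 4 mm, lined up within 0.06 rad, level within 0.05 rad, its grip point 10.5 to 27.5 mm above the mouth point (latched: 14 mm above the actual rim; unlatched with tabs out: 29 or more), both tabs sprung out (travel under 1.5 mm) (horizontal distance between cover_grip and nut_case_mouth below 0.004 m and z of cover_grip in the frame of nut_case_mouth between 0.0105 and 0.0275 m and angle between the x axis of cover_grip and the x axis of nut_case_mouth, either way round below 0.06 rad and angle between cover_grip's own z axis and vertical below 0.05 rad and value of joint each of tab_left, tab_right below 0.0015 m); the robot touches nothing.
It fails at once if the cover is pulled or pressed against the empty case with more than 40 N (contact force between cover and spare_case above 40 N).
It fails at once if the cover is pressed against the nut case with more than 30 N (contact force between cover and nut_case above 30 N).
It fails at once if a bystander (jar, dish, spatula, loose nut) is moved by more than 20 mm (distance of any of jar0_center, jar1_center, dish, spatula, nut0_center, nut1_center from where it was at the start of the episode above 0.02 m).
It also fails if it takes over 64 s, if anything falls off the work surface, if the arm or the gripper's body presses on something with over 40 N, if the wrist force passes 120 N, or if a joint passes its speed limit or range.

## Robot

A 6-joint arm with a two-finger parallel gripper is mounted at the origin on the work surface. World frame = base frame: x ahead of the robot, y to its left, z up, the work surface at z = 0. Lengths are in m, angles in degrees, forces in N, time in s.
With the tool pointing down it reaches from about 0.35 to 0.875 m from the base axis. Payload 4.2 kg.
Tool frame: the origin (TCP) lies midway between the tips of the shut fingers; the grasp point (between the pads) lies 19 mm behind it; z points along the fingers, y is the line along which they close (so a half turn about z gives the same grasp; the last joint's range is limited). The gripper opens to 87 mm and grips with 3 to 60 N. Pads are 19 mm wide; open, the fingers measure 117 mm over their backs; the gripper's body (75 mm by 190 mm) begins 51 mm behind the grasp point.
Start: joints at [82.655, 22.042, 0.453, 0, -68.411, -14.817], TCP at [0.236, 0.579, 0.223] pointing down, gripper open.
Joint ranges: [-179.83, 179.83], [-69.29, 118.12], [-61.27, 80.66], [-181.25, 117.63], [-171.15, -9.14], [-177.46, 177.46]. Speed limits (degrees/s): [159.86, 159.86, 180, 180, 180, 180].

## Interface

Orientations are given as [roll, pitch, yaw] about the fixed x, y, z axes, in that order (R = Rz(yaw) Ry(pitch) Rx(roll)).
In Python, from workcell import env gives the robot as it stands. The module is installed in compiled form; this text tells all that it offers. Calls block until the motion is done:
- env.goto(position, orientation): joint-space move of the TCP to a pose.
- env.move_straight(position, rotation=None, rate=0.15, force_limit=None): straight line of the TCP; rotation=None keeps the orientation; rate is the mean speed in m/s. With force_limit (N) it stops when the force on the tool has changed by that much, and returns True; else False.
- env.set_joints(angles): joint-space move.
- env.gripper_to(opening, grasp_force=None): opening from 0.0 (shut) to 1.0 (fully open); grasp_force is the grip in N (None keeps the last); returns when the fingers have stopped.
- env.dwell(seconds).
- env.inverse_kinematics(position, orientation): joint angles nearest the present ones, or None.
- env.read_state(): the state.
- env.grab_frame(name): name is "side" or "top" or "wrist"; returns a dict with "image" (480x640x3 uint8, blue, green, red), "fx", "fy", "cx", "cy" (pixels), "position" and "orientation" of the camera in the world. Camera axes: x right, y up, looking along -z (the intrinsics and any distortion apply to the point x, -y, -z); pixel columns grow to the right and rows downward; lengths in m; the calibration is good to about 2 mm. The wrist camera is an equidistant fisheye: a pixel r from the principal point sees the ray r / f radians off the axis. A picture is of the moment at which its call begins. There is no depth.
A pose or a line that the arm cannot do raises env.Unreachable and nothing moves.
- env.close_job(): hands the job in; it is judged then, once.
Trained networks look in a picture, given as the dict that the camera call returned (one of the last four; its "shot" number tells which), for a name from the list of things; names that differ only in an ending like _2 or _b are one class to them, and where a whole thing is asked for, a point or a joint stands for the part that bears it (a point fixed in the world has none). Each returns a list of dicts, best first, with "score" (0 to 1); they miss things now and then, are a little off and sometimes report something else, mostly with a low value. They report only what shows in the picture. A call takes as long as a camera call. They do not tell look-alikes from the thing itself.
- env.search_frame(picture, thing): "xyz" ([x, y, z] in m, in world coordinates, good to about 4 mm: the middle of the surface that is visible of it).
- env.trace(picture, thing): "mask" (480x640 bool, what is visible of it).
The state is a dict: "clock": time; "joint_positions": joint angles; "qvel": joint speeds; "joint_torque": joint torques, N m; "position": TCP position; "tool_rot": TCP orientation; "force": force on the tool from outside, world axes, zero at the start; "wrist_torque": the same for the moment, N m; "opening": opening from 0.0 (shut) to 1.0 (fully open); "finger_force": force on a finger pad.
Only numpy, scipy, OpenCV 4.12 (cv2) and the standard library are available. Lean on these libraries where they do the work, as an engineer would, in place of code of your own. Each camera call takes 0.05 s, during which the arm holds its last target. There are 200 camera calls.

## Working session

There is one attempt and no reset: what is moved stays moved. The work goes in short steps, each a Python script; the robot and the scene stay as the last script left them, time stands still between calls to the robot, and variables do not carry over. Pictures are saved under pics/ and viewed, at most 10 in all, crops included, and the job is handed in when it is done.

```bash
mkdir -p pics; python3 - <<'E'
from workcell import env
import cv2,numpy as np
fs={n:env.grab_frame(n) for n in("top","side")}
for n,f in fs.items():
    cv2.imwrite(f"pics/{n}0.png",f["image"]); print(n,{k:v for k,v in f.items() if k!="image"})
    for t in("cover_grip","spare_case_mouth","nut_case_mouth","tab_left","tab_right","jar0_center","dish","spatula","nut0_center"):
        try: print(t,[(np.round(d["xyz"],3).tolist(),round(d["score"],2)) for d in env.search_frame(f,t)])
        except Exception as e: print(t,e)
print(env.read_state())
E
```

```text
top {'fx': 450.8397176456669, 'fy': 450.8397176456669, 'cx': 324.19806624255693, 'cy': 236.85137573141688, 'position': array([ 0.46719844, -0.01682621,  0.96991018]), 'orientation': array([  6.78068837,   0.39277165, -90.33738128]), 'shot': 1}
cover_grip [([0.728, -0.326, 0.029], 0.96), ([0.552, -0.223, 0.067], 0.77), ([0.399, -0.32, 0.026], 0.64), ([0.431, -0.129, 0.024], 0.56)]
spare_case_mouth [([0.538, -0.197, 0.034], 0.68), ([0.526, 0.396, 0.086], 0.2)]
nut_case_mouth [([0.597, 0.185, 0.024], 0.59), ([0.648, 0.402, 0.084], 0.21)]
tab_left [([0.444, -0.142, 0.031], 0.64), ([0.38, -0.34, 0.034], 0.47), ([0.739, -0.343, 0.03], 0.44)]
tab_right [([0.547, -0.252, 0.07], 0.6), ([0.416, -0.311, 0.033], 0.54), ([0.408, -0.115, 0.031], 0.51)]
jar0_center [([0.527, 0.394, 0.084], 0.62)]
dish [([0.6, -0.434, 0.01], 0.75)]
spatula [([0.586, -0.025, -0.0], 0.76)]
nut0_center [([0.536, 0.023, 0.021], 0.67)]
side {'fx': 599.1553331311184, 'fy': 599.1553331311184, 'cx': 325.3439012659016, 'cy': 235.74744341117622, 'position': array([ 0.49290203, -1.27086327,  0.86060742]), 'orientation': array(
[... 686 characters left out ...]
_center []
{'clock': 1.0, 'joint_positions': array([ 8.26536707e+01,  2.20413593e+01,  4.53073305e-01, -2.84682459e-04,
       -6.84102127e+01, -1.48180142e+01]), 'qvel': array([-0.02931719,  0.10906946,  0.06024499, -0.00850625, -0.07220611,
        0.01457819]), 'joint_torque': array([-6.99202919e-04, -3.90472841e+01,  1.87628657e+01,  4.22434732e+00,
        1.55420549e-02, -2.81786481e-05]), 'position': array([0.23574546, 0.57881983, 0.22255578]), 'tool_rot': array([-1.79998616e+02,  6.39890464e-04, -2.21644482e+01]), 'force': array([-0.49245582, -0.19386857, -0.36117113]), 'wrist_torque': array([-0.00272993,  0.0419083 , -0.05983376]), 'finger_force': 0.0, 'opening': 0.9989959155875459}
```

View pics/top0.png

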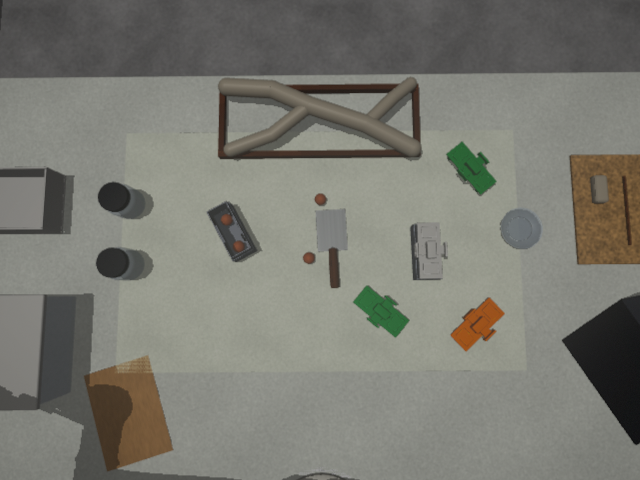

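View pics/side0.png

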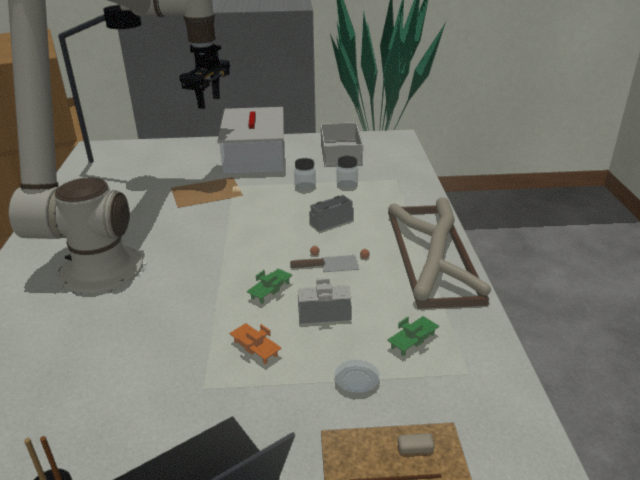

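The top view shows the white cover on the spare case at about (428,250), long axis along world x. The open nut case is at (233,232), turned about +30°. The green and orange covers are look-alikes. Next I take wrist views over both cases.

```bash
cat > h.py <<'E'
from workcell import env
import cv2,numpy as np
from scipy.spatial.transform import Rotation as R
def ray(f,uv,fish):
    uv=np.atleast_2d(np.asarray(uv,float)); d=(uv-[f["cx"],f["cy"]])/[f["fx"],f["fy"]]
    r=np.linalg.norm(d,axis=1,keepdims=True)
    if fish: c=np.hstack([d/np.maximum(r,1e-9)*np.sin(r),np.cos(r)])
    else: c=np.hstack([d,np.ones_like(r)])
    c=c*[1,-1,-1]
    return R.from_euler("xyz",f["orientation"],degrees=True).apply(c)
def plane(f,uv,z,fish=True):
    w=ray(f,uv,fish); p=f["position"]; return p+w*((z-p[2])/w[:,2:])
def rectify(f,c,z,half=0.1,s=2500):
    # ortho picture of plane z centred on c; image up=+x, left=+y ; s px per m
    n=int(2*half*s); jj,ii=np.meshgrid(np.arange(n),np.arange(n))
    X=c[0]+(n/2-ii)/s; Y=c[1]+(n/2-jj)/s
    P=np.stack([X,Y,np.full_like(X,z)],-1)-f["position"]
    q=R.from_euler("xyz",f["orientation"],degrees=True).inv().apply(P.reshape(-1,3))*[1,-1,-1]
    r=np.linalg.norm(q[:,:2],axis=1); th=np.arctan2(r,q[:,2])
    k=th/np.maximum(r,1e-9)
    u=(q[:,0]*k*f["fx"]+f["cx"]).reshape(n,n).astype(np.float32); v=(q[:,1]*k*f["fy"]+f["cy"]).reshape(n,n).astype(np.float32)
    return cv2.remap(f["image"],u,v,cv2.INTER_LINEAR)
E
python3 - <<'E'
from h import *
import pickle
for n,p,yaw,z in(("nut",[0.595,0.182,0.26],30,.056),("cov",[0.550,-0.225,0.26],0,.0575)):
    env.goto(p,[180,0,yaw]); env.dwell(.3)
    f=env.grab_frame("wrist"); print(n,f["position"],f["orientation"],f["fx"],f["cx"],f["cy"],env.read_state()["position"])
    pickle.dump(f,open(n+".pkl","wb")); 
    for t in(["nut_case_mouth","nut0_center"] if n=="nut" else ["cover_grip","tab_left","tab_right","spare_case_mouth"]):
        print(t,[(np.round(d["xyz"],4).tolist(),round(d["score"],2)) for d in env.search_frame(f,t)])
    globals()[n]=rectify(f,p,z,.1,2000)
cv2.imwrite("pics/rect1.png",np.hstack([nut,cov]))
print(env.read_state()["clock"])
E
```

```text
nut [0.65512672 0.21793196 0.42264505] [-1.48287510e+01  4.36967789e-02 -5.99119266e+01] 371.64829954431775 322.43409412771814 233.2934269956958 [0.59490767 0.18238556 0.25998252]
nut_case_mouth [([0.5928, 0.1826, 0.0007], 0.92)]
nut0_center []
cov [ 0.61994611 -0.22373882  0.42264187] [-1.48494774e+01  3.93618988e-02 -8.98870376e+01] 371.64829954431775 322.43409412771814 233.2934269956958 [ 0.55024495 -0.22449807  0.25997423]
cover_grip [([0.4471, -0.1445, 0.027], 0.94), ([0.7281, -0.3236, 0.0251], 0.91), ([0.5532, -0.2217, 0.058], 0.58), ([0.3768, -0.3102, 0.0275], 0.56)]
tab_left [([0.7422, -0.3449, 0.0338], 0.86), ([0.5492, -0.2009, 0.0686], 0.72), ([0.3801, -0.343, 0.0348], 0.69), ([0.4467, -0.145, 0.0369], 0.56)]
tab_right [([0.5473, -0.246, 0.0707], 0.96), ([0.7122, -0.311, 0.0331], 0.69)]
spare_case_mouth [([0.5632, -0.2398, 0.0409], 0.76), ([0.5889, -0.0318, 0.0029], 0.4)]
5.4583
```

View pics/rect1.png

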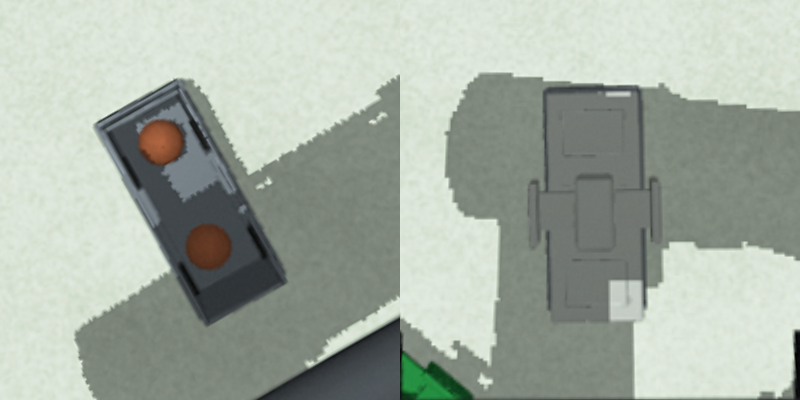

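```bash
python3 - <<'E'
from h import *
import pickle
f=pickle.load(open("nut.pkl","rb"))
cv2.imwrite("pics/rect2.png",rectify(f,[.594,.186],.056,.075,5000)[75:675])
p=np.array([.5478,-.2232,.13]); rot=[180,0,1]
env.goto(p,rot)
def show(s): 
    st=env.read_state(); print(s,round(st["clock"],2),st["position"].round(4),st["force"].round(1),round(st["opening"],3),round(st["finger_force"],1))
show("above")
print(env.move_straight([p[0],p[1],.051],rate=.06,force_limit=8)); show("down")
env.gripper_to(0.75,20); show("g.75")
env.gripper_to(0.5,30); env.dwell(.2); show("grip")
st=env.read_state()
if 0.56<st["opening"]<0.63:
    print(env.move_straight([p[0],p[1],.056],rate=.02,force_limit=10)); show("l1")
E
```

```text
above 6.04 [ 0.549  -0.2237  0.1311] [ 0.7 -0.   1.3] 1.0 0.0
False
down 7.51 [ 0.5481 -0.2233  0.0515] [-0.1  0.2  0.6] 0.996 0.0
g.75 8.21 [ 0.5478 -0.2232  0.051 ] [ 0.3 -0.3  0.6] 0.749 0.0
grip 8.83 [ 0.5479 -0.2232  0.0512] [-0.9  1.9  2.4] 0.591 30.0
False
l1 9.23 [ 0.5475 -0.2232  0.0557] [ 0.2  0.7 -0.8] 0.59 30.0
```

View pics/rect2.png

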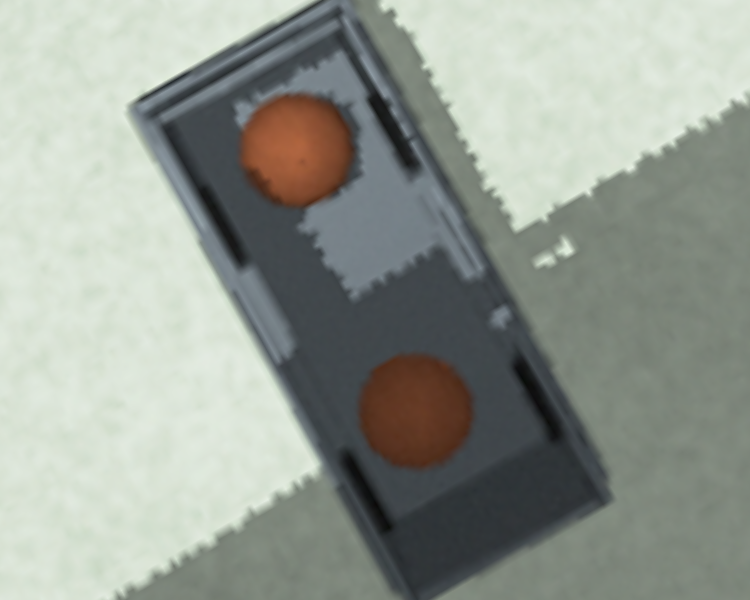

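```bash
cat >> h.py <<'E'
def show(s): 
    st=env.read_state(); print(s,round(st["clock"],2),st["position"].round(4),st["tool_rot"].round(2),st["force"].round(1),round(st["opening"],3),round(st["finger_force"],1))
E
python3 - <<'E'
from h import *
import pickle
print(env.move_straight([.5478,-.2232,.09],rate=.05,force_limit=15)); show("l2")
env.move_straight([.5478,-.2232,.2],rate=.15)
C=np.array([.595,.1865]); yaw=28.3; a=np.radians(yaw); ey=np.array([-np.sin(a),np.cos(a)])
ims=[]
for i,s in enumerate((-.1,.1)):
    env.goto([*(C+s*ey),.18],[180,0,yaw]); env.dwell(.3)
    f=env.grab_frame("wrist"); show(s); pickle.dump(f,open(f"v{i}.pkl","wb")); print(f["position"])
    r=rectify(f,C,.062,.075,5000); ims.append(r); cv2.imwrite(f"pics/v{i}.png",f["image"])
cv2.imwrite("pics/pair.png",cv2.resize(np.hstack(ims),(800,400)))
cv2.imwrite("pics/raw.png",cv2.resize(np.hstack([cv2.imread("pics/v0.png"),cv2.imread("pics/v1.png")]),(800,300)))
cv2.imwrite("pics/both.png",np.vstack([cv2.imread("pics/pair.png")[:,:],cv2.imread("pics/raw.png")])[:600] if 0 else np.vstack([cv2.imread("pics/pair.png"),cv2.resize(cv2.imread("pics/raw.png"),(800,200))]))
E
```

```text
False
l2 10.07 [ 0.5476 -0.2231  0.0898] [-1.7999e+02  2.0000e-02  9.9000e-01] [-0.  -0.3 -1.3] 0.591 30.0
-0.1 12.57 [0.6424 0.0977 0.1802] [-1.800e+02 -1.000e-02  2.823e+01] [ 0.2  0.3 -1. ] 0.589 30.0
[0.7037678  0.13094834 0.34294551]
0.1 13.73 [0.5481 0.2737 0.1799] [1.800e+02 1.000e-02 2.821e+01] [-1.1 -0.1 -1. ] 0.588 30.0
[0.60957024 0.30701492 0.34256039]
```

View pics/both.png

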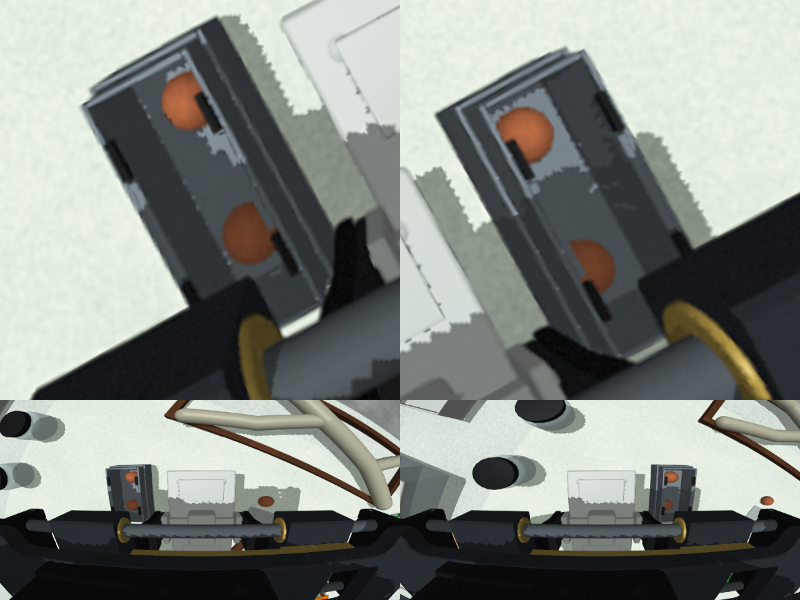

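```bash
python3 - <<'E'
from h import *
import pickle
C=[.595,.1865]
o=[cv2.convertScaleAbs(rectify(pickle.load(open(f"v{i}.pkl","rb")),C,.062,.075,4000)[0:600,c:c+400],alpha=1.6,beta=20) for i,c in((0,110),(1,40))]
cv2.imwrite("pics/crop.png",np.hstack(o))
E
```

```text
(no output)
```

View pics/crop.png

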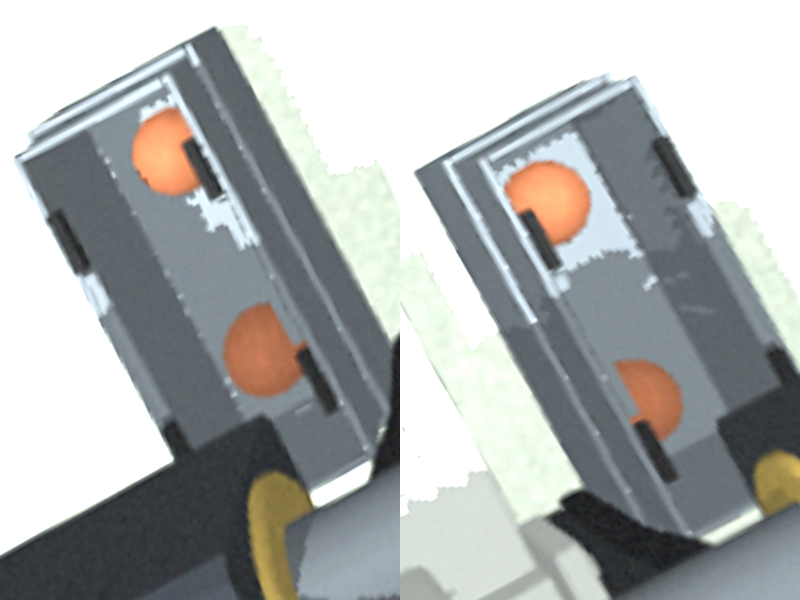

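The cover is held. In the crop the far end of the rim runs (18,158)–(165,80) in the left view and (485,160)–(635,78) in the right, and the parallax puts the rim close to its lowest position. I'll refine the pose with a wireframe-edge fit, measuring the cover from the wrist camera the same way so calibration bias cancels.

```bash
cat > fit.py <<'E'
from h import *
import pickle
from scipy.optimize import differential_evolution as DE
from scipy.ndimage import map_coordinates
def proj(f,P):
    q=R.from_euler("xyz",f["orientation"],degrees=True).inv().apply(P-f["position"])*[1,-1,-1]
    r=np.linalg.norm(q[:,:2],axis=1); k=np.arctan2(r,q[:,2])/np.maximum(r,1e-9)
    return q[:,:2]*k[:,None]*[f["fx"],f["fy"]]+[f["cx"],f["cy"]]
def rect(L,W,z,n=60):
    t=np.linspace(-.5,.5,n); o=np.ones(n)
    return np.vstack([np.c_[t*L,o*s*W/2,o*z] for s in(1,-1)]+[np.c_[o*s*L/2,t*W,o*z] for s in(1,-1)])
def load(n):
    f=pickle.load(open(n+".pkl","rb")); g=cv2.GaussianBlur(cv2.cvtColor(f["image"],6).astype(np.float32),(0,0),.8)
    f["gx"]=cv2.Sobel(g,5,1,0);f["gy"]=cv2.Sobel(g,5,0,1); return f
def score(fs,P):
    s=0
    for f in fs:
        uv=proj(f,P); n=60; d=np.gradient(uv.reshape(-1,n,2),axis=1); d/=np.linalg.norm(d,axis=2,keepdims=True); d=d.reshape(-1,2)
        c=[uv[:,1],uv[:,0]]
        g=np.abs(map_coordinates(f["gx"],c,order=1)*-d[:,1]+map_coordinates(f["gy"],c,order=1)*d[:,0])
        s+=np.minimum(g,80).mean()
    return s
def place(P,x,y,yaw): return R.from_euler("z",yaw,degrees=True).apply(P)+[x,y,0]
E
python3 - <<'E'
from fit import *
F={n:load(n) for n in("nut","v0","v1","cov")}
def case(p): return place(np.vstack([rect(116,52,40),rect(110,46,56+p[3]),rect(105,41,56+p[3]),rect(116,52,0)])/1000,p[0],p[1],p[2])
def cov(p): return place(np.vstack([rect(114,46,61.5),rect(114,46,57.5),rect(116,52,40)])/1000,p[0],p[1],p[2])
for names in(["nut"],["v0"],["v1"],["v0","v1"],["nut","v0","v1"]):
    r=DE(lambda p:-score([F[n] for n in names],case(p)),[(.583,.603),(.176,.196),(25,32),(-1,13)],seed=1,popsize=25,tol=1e-6)
    print(names,r.x.round(4),round(r.fun,1))
    zz=[]
r=DE(lambda p:-score([F["cov"]],cov(p)),[(.538,.558),(-.233,-.213),(-3,4)],seed=1,popsize=25,tol=1e-6); print("cov",r.x.round(4),r.fun)
E
```

```text
['nut'] [ 0.5924  0.1863 28.4992  8.7489] -65.7
['v0'] [ 0.5932  0.1857 28.5965  7.3281] -57.3
['v1'] [ 0.5932  0.1865 28.7674  8.4926] -56.9
['v0', 'v1'] [ 0.5932  0.186  28.7212  6.9269] -112.8
['nut', 'v0', 'v1'] [ 0.5932  0.186  28.6287  7.3351] -176.8
cov [ 0.5476 -0.2237  1.3938] -58.37886473184612
```

```bash
cat > go.py <<'E'
from fit import *
F={n:load(n) for n in("v0","v1")}; T={"v0":([.6424,.0977,.1802],28.23),"v1":([.5481,.2737,.1799],28.21)}
for n,(t,y) in T.items():
    P=np.vstack([rect(114,46,0),rect(114,46,-4)])/1000
    P=P[P[:,0]>.02] if 0 else P
    def pts(p): 
        Q=place(P,p[0],p[1],p[2])+[0,0,t[2]+.0103]; return place(Q,0,0,y)+[t[0],t[1],0]
    r=DE(lambda p:-score([F[n]],pts(p)),[(-.006,.006),(-.006,.006),(-3,3)],seed=1,popsize=25,tol=1e-6); print(n,(r.x*[1e3,1e3,1]).round(2),round(r.fun,1))
x,y,yaw=.5931,.1862,28.6
env.goto([x,y,.13],[180,0,yaw]); env.dwell(.3); show("hover")
b=env.move_straight([x,y,.085],rate=.05,force_limit=6); show(b)
z=.085
if not b:
    b=env.move_straight([x,y,.048],rate=.012,force_limit=5); show(b)
E
python3 go.py
```

```text
v0 [0.07 0.71 0.41] -41.9
v1 [-0.04  0.76  0.35] -43.7
hover 14.55 [0.5931 0.1873 0.1307] [-1.7999e+02 -8.0000e-02  2.8680e+01] [ 0.  -0.2 -1.5] 0.593 30.0
False 15.6 [0.5934 0.1863 0.0854] [ 1.7999e+02 -5.0000e-02  2.8600e+01] [ 0.2  0.6 -1.1] 0.591 30.0
True 17.77 [0.5931 0.1862 0.0559] [1.7998e+02 2.0000e-02 2.8620e+01] [-0.1 -0.2  4.4] 0.592 30.0
```

```bash
python3 - <<'E'
from h import *
x,y=.5931,.1862
z=env.read_state()["position"][2]
for i in range(14):
    z-=.0004; env.move_straight([x,y,z],rate=.004,force_limit=8); env.dwell(.1)
    st=env.read_state(); print(round(z,4),st["position"].round(4),st["force"].round(1))
    if st["force"][2]>13: break
show("end")
E
```

```text
0.0555 [0.5931 0.1862 0.0556] [-0.8  0.5  4.7]
0.0551 [0.5932 0.1862 0.0553] [-2.4 -0.9  5. ]
0.0547 [0.5932 0.1862 0.055 ] [-1.9 -1.1  6.8]
0.0543 [0.5932 0.1862 0.055 ] [-2.6 -0.5  7.6]
0.0539 [0.5932 0.1862 0.0549] [-2.2 -1.1  9.7]
0.0535 [0.5933 0.1863 0.0549] [-3.5 -0.  10.9]
0.0531 [0.5933 0.1862 0.0549] [-4.4 -0.8 13.1]
end 20.42 [0.5933 0.1862 0.0549] [1.7997e+02 1.2000e-01 2.8630e+01] [-4.4 -0.8 13.1] 0.589 30.0
```

```bash
python3 - <<'E'
from h import *
import pickle
env.gripper_to(0.78); show("open"); env.gripper_to(1.0); env.dwell(.2); show("open")
x,y=.5932,.1862
env.move_straight([x,y,.12],rate=.06,force_limit=6); show("up")
env.goto([.593,.186,.26],[180,0,28.6]); env.dwell(.3)
f=env.grab_frame("wrist"); pickle.dump(f,open("end.pkl","wb"))
for t in("cover_grip","tab_left","tab_right"): print(t,[(np.round(d["xyz"],4).tolist(),round(d["score"],2)) for d in env.search_frame(f,t)])
a=rectify(f,[.593,.186],.0665,.075,4000)[:,100:500]
s=env.grab_frame("side")
cv2.imwrite("pics/end.png",np.hstack([a,cv2.resize(s["image"][170:260,280:380],None,fx=4,fy=6)[:600,:400] if 0 else cv2.copyMakeBorder(cv2.resize(s["image"][180:250,290:370],(400,350)),0,250,0,0,0)]))
show("z")
E
```

```text
open 21.04 [0.5928 0.1861 0.0523] [-180.      0.23   28.59] [ 0.9 -0.6  0.6] 0.777 0.0
open 21.91 [0.5931 0.1862 0.0531] [1.80e+02 1.60e-01 2.86e+01] [ 0.2 -0.2 -0.5] 1.0 0.0
up 23.18 [0.5929 0.1861 0.1194] [-180.      0.23   28.59] [-0.4  0.  -0.2] 1.004 0.0
cover_grip [([0.5976, 0.1893, 0.0622], 0.68), ([0.7477, -0.2794, 0.0251], 0.63), ([0.388, -0.1628, 0.0246], 0.52)]
tab_left [([0.5828, 0.2019, 0.0722], 0.69)]
tab_right [([0.6005, 0.1626, 0.0725], 0.81)]
z 24.34 [0.593  0.186  0.2598] [1.80e+02 2.00e-02 2.86e+01] [ 0.3 -0.2 -0.3] 1.0 0.0
```

View pics/end.png

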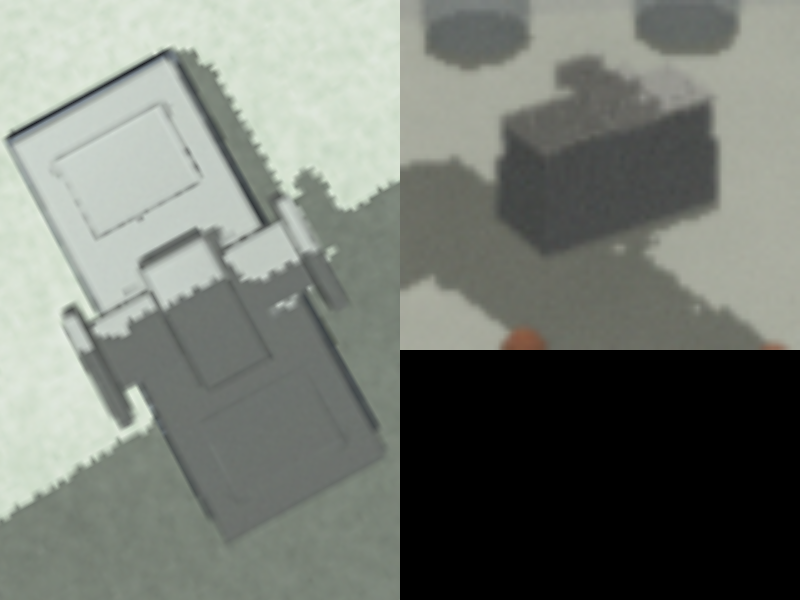

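Both paddles are out: about 62 mm over their outer faces, running (65,318) to (297,200). The plate sits square on the rim. I'll fit the plate height as a final check and hand in if it matches a latched cover.

```bash
python3 - <<'E'
from fit import *
f=load("end")
r=DE(lambda p:-score([f],place(np.vstack([rect(114,46,p[3]),rect(114,46,p[3]-4)])/1000,*p[:3])),[(.585,.601),(.178,.194),(26,31),(55,90)],seed=1,popsize=25,tol=1e-6)
print(r.x.round(4),r.fun)
if r.x[3]<73: print(env.close_job())
E
```

```text
[ 0.594   0.188  28.5287 72.7637] -63.94396693918534
the job is handed in; nothing more can be done
None
```

The cover is on the nut case and the job is handed in at about 24 s of the 64 s allowed. In the final wrist picture both tabs were sprung out and the plate sat square. Its fitted height was about 73 mm, against about 67 mm expected latched and 80 mm or more unlatched. That reading was close to my hand-in limit, so I take it as latched, but `close_job` returned no verdict.

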